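Turn a rack tube end for end in the drill jig and hold it in the corner

ROBOT

A 6-joint arm with a two-finger parallel gripper is mounted at the origin on the work surface. World frame = base frame: x ahead of the robot, y to its left, z up, the work surface at z = 0. Lengths are in m, angles in rad, forces in N, time in s.
With the tool pointing down it reaches from about 0.35 to 0.85 m from the base axis. Payload 8.1 kg.
Tool frame: the origin (TCP) lies on the mounting face of the last link; the fingertips stand 186 mm ahead of it and the grasp point (between the pads) lies 167 mm ahead of it (robot.finger_overhang is the distance from the TCP to the fingertips, in m); z points along the fingers, y is the line along which they close (so a half turn about z gives the same grasp; the last joint's range is limited). The gripper opens to 93 mm and grips with 3 to 60 N. Pads are 15 mm wide; open, the fingers measure 128 mm over their backs; the gripper's body (75 mm by 188 mm) begins 65 mm behind the grasp point.
Start: joints at [-1.272, 0.13, 1.488, -0, 1.523, -0.085], TCP at [0.225, -0.556, 0.405] pointing down, gripper open.
Joint ranges: [-2.96, 2.96], [-0.89, 2.26], [0.02, 2.5], [-1.34, 4.48], [0, 2.73], [-2.66, 2.66]. Speed limits (rad/s): [2.39, 2.39, 2.79, 3.14, 3.14, 3.14].

INTERFACE

Orientations are given as a rotation vector (axis times angle).
In Python, from plant import readout, read_camera, get_calibration, job, robot gives the robot as it stands.
- The arm moves only by the shell command python3 -m handwheel 'ROWS' [FORCE]. ROWS is JSON, a list of rows, each a list of 5 numbers: the shift along the world's x, y, z in cm, then the turn about the world's z in rad, then the closure, from 0 (fully open) to 1 (shut). In form: [[tx, ty, tz, spin, gripper], ...]. A call has 1 to 10 rows; each row shifts and turns the commanded pose from where the row before left it; what a row does not reach is not made up. A row lasts 1/8 s, in which the tool goes at most 62.5 mm and 10.7 degrees, less where a joint would pass 70% of its speed; a pose out of reach is approached as far as the arm can. A call is refused whole if a number of a shift passes 6.25 or a number of a turn 0.188, either way. A call with a gripper value outside its range is refused whole. The fingers move at their own pace and stop on an object; FORCE is the grip in N (left out, the last holds). Time passes only in rows, so rows that do not move let the fingers close. It gives the time, the measured TCP pose, the force, the opening and the grip force at its end, in the units of the state.
- readout.read_state(): the state, without advancing time (a new reading comes with each control period).
- read_camera(name): name is "scene" or "top" or "wrist"; returns the picture (384x512x3 uint8, red, green, blue); there is no depth.
- get_calibration(name): a dict with "fovy" (degrees; the focal length in pixels is half the picture's height over the tangent of half this angle, whatever the lens; pixels are square), "cx", "cy" (the principal point, pixels), "dist_coeffs" ([k1, k2, p1, p2, k3] as OpenCV has them; the pictures are not rectified), "pose" (4x4, takes a point from camera to world coordinates). Camera axes: x right, y down, z forward; pixel columns grow to the right and rows downward; lengths in m; the calibration is good to about 2 mm. A picture is of the moment at which its call begins: read the wrist's pose just before it. get_calibration takes no time and is no camera call; for the wrist camera it gives the pose at the moment of the call.
- job.close_job(): hands the job in; it is judged then, once.
The state is a dict: "t": time; "q": joint angles; "dq": joint speeds; "joint_torque": joint torques, N m; "tool_pos": TCP position; "orientation": TCP orientation; "force": force on the tool from outside, world axes, zero at the start; "wrist_torque": the same for the moment, N m; "opening": finger opening in m; "gripper_force": force on a finger pad.
Only numpy, scipy, OpenCV 4.12 (cv2) and the standard library are available. Lean on these libraries where they do the work, as an engineer would, in place of code of your own. Each camera call takes 0.05 s, during which the arm holds its last target. There are 200 camera calls.

TASK

The square steel tube in the drill jig has been drilled at the end by the end stop. Draw it out from under the bushing plate, turn it end for end with the same face up, lay it flat on the jig's base plate again and press the undrilled end firmly into the corner, its side flat against both fence blocks and its end butted against the end stop. Finish while still holding it pressed against fence and stop, ready to be drilled, and leave the other things on the bench where they are.

Things in the scene. Friction and masses are not known exactly. Their poses are not given: they have to be found in the camera images.
- jig: Drill jig screwed to the bench: flat aluminium base plate 180 (its x) by 300 (its y) by 12 thick, bare at x below -8. Origin at the centre of the plate's underside, z up, +x to the robot's right, +y away from it (within 0.3 rad). The tube's place when home: side face at x = 30, end face at y = 110, underside at z = 12, so its centre line is at x = 15 and its middle at y = -15.
- fence: Two dark steel fence blocks fixed on the jig, origin and axes of the jig. The faces that the tube's side meets lie at x = 30 and look to -x. First block (under the bushing plate): x 30 to 60, y 52 to 104, z 12 to 46. Second: x 30 to 60, y -125 to -95, z 12 to 36. Between them (y -95 to 52) it is open, so that a finger can stand behind the tube.
- end_stop: End stop block fixed on the jig at its far (+y) end, origin and axes of the jig. Its face looks to -y and lies at y = 110; it spans x -8 to 22, y 110 to 130, z 12 to 42. The tube rubs on stop, fence and base plate with friction of about 0.5 to 0.7, so a push must overcome that before it reaches a stop.
- bushing_plate: Steel shelf with two drill bushes that stands out from the first fence block over the tube, origin and axes of the jig. It covers x -6 to 60, y 52 to 104; underside z = 46 (4 above the tube's top), top z = 58, bushes and screws to z = 64. Open towards -x and -y: the tube slides in or out below it sideways or endwise, and cannot be lifted there.
- corner (a point): The jig's corner on the base plate, where the planes of the fence faces and the end stop's face meet (jig x = 30, y = 110, z = 12); axes as the jig.
- tube: Loose square steel tube, 30 by 30, 250 long along its own y, open ends, 0.3 to 0.5 kg; origin at the centre of its underside, z up. Two 11 mm holes 20 and 45 from its +y end only. It starts on the base plate, that drilled end under the bushing plate, up to 35 short of the end stop, up to 8 off the fence, parallel to it within 0.02 rad.
- drilled_end (a point): Centre of the tube's end face at the drilled end (tube y = +125, 15 above its underside).
- blank_end (a point): Centre of the tube's end face at the undrilled end (tube y = -125, 15 above its underside); this end must come to the end stop.
- finished_tube: A second, finished tube of the same section and length, two holes near each end; lies on the bench to the jig's right; leave alone.
- small_jar: Small lidded glass jar, diameter 86, height 125, on the bench to the jig's left; leave alone.
- try_square: Steel try square lying flat, 75 by 110 overall, 16 thick, on the bench beyond the jig to the left; leave alone.
- hammer: Hammer lying on the bench to the jig's right, about 260 long; leave alone.
- bench_brush: Bench brush lying beyond the jig; leave alone.
- bolt_tray: Open black parts tray with bolts, 100 by 140 by 32 high, on the bench to the jig's right; leave alone.
- drill: Cordless drill standing on its battery on the left, about 220 high; leave alone.

How it is judged:
By the outcome, as a careful person would: the job done as asked, in the order asked, and still so for the second after the job is handed in, while the arm keeps its last pose, push and grip.
It also fails if it takes over 72 s, if anything falls off the work surface, if the arm or the gripper's body presses on something with over 40 N, if the wrist force passes 120 N, or if a joint passes its speed limit or range.

## Working session

There is one attempt and no reset: what is moved stays moved. The work goes in short steps, Python scripts to look and compute and a shell command to move; the robot and the scene stay as the last step left them, time stands still between calls to the robot, and variables do not carry over. Pictures are saved under pics/ and viewed, at most 10 in all, crops included, and the job is handed in when it is done.

```bash
mkdir -p pics; ls; python3 - <<'E'
from plant import readout, read_camera, get_calibration, robot
import cv2,numpy as np
s=readout.read_state(); print(s['t'],s['tool_pos'],s['orientation'],s['force'],s['opening'])
for n in ['scene','top','wrist']:
    c=get_calibration(n); print(n,c['fovy'],c['cx'],c['cy'],c['dist_coeffs'],np.round(c['pose'],4).tolist())
    im=read_camera(n); cv2.imwrite(f'pics/{n}0.png',im[:,:,::-1])
a=cv2.imread('pics/top0.png');cv2.imwrite('pics/top0b.png',cv2.resize(a,(800,600),interpolation=cv2.INTER_CUBIC))
E
```

```text
pics
0.0 [ 0.22460945 -0.55613685  0.40371452] [-3.08221141e+00 -5.98796745e-01  2.77886398e-04] [ 0.39451572  0.76590202 -0.3530621 ] 0.09286257428075857
scene 45.51226231350708 250.11621191940617 194.574807207772 [0.03114516 0.         0.         0.         0.        ] [[0.683, 0.5827, -0.4404, 1.1686], [0.7304, -0.5481, 0.4077, -0.5081], [-0.0038, -0.6001, -0.7999, 1.2114], [0.0, 0.0, 0.0, 1.0]]
top 43.01912796243979 254.24396005739015 192.95079154263678 [-0.10452954  0.          0.          0.          0.        ] [[-0.0167, -0.9806, 0.1954, 0.3021], [-0.9999, 0.0161, -0.0049, 0.1005], [0.0017, -0.1955, -0.9807, 1.2605], [0.0, 0.0, 0.0, 1.0]]
wrist 70.79605696143042 256.6373869720555 191.33574437906992 [-0.05249739  0.          0.          0.          0.        ] [[0.3752, -0.896, -0.2375, 0.2905], [-0.927, -0.3632, -0.0941, -0.5297], [-0.0019, 0.2554, -0.9668, 0.3843], [0.0, 0.0, 0.0, 1.0]]
```

View pics/top0b.png

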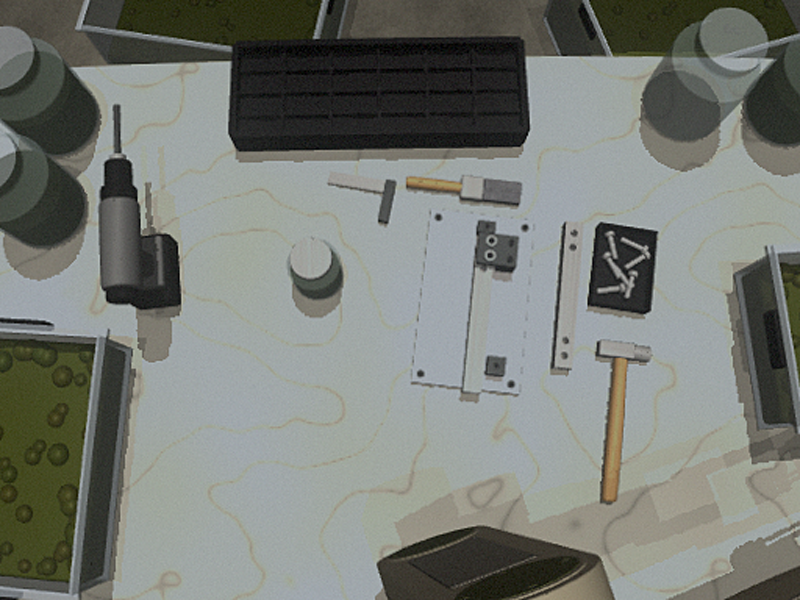

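View pics/scene0.png

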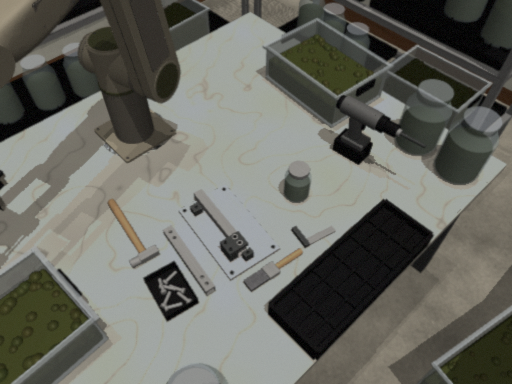

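Top view (800x600): the jig plate has corners near (433,210), (533,225), (520,393) and (412,383). The tube runs from under the bushing plate at (495,245) to its near end at (470,392), and the end stop is at (485,228). The jar is at (315,265), the finished tube at (566,295) and the hammer at (612,420).

```bash
cat > h.py <<'E'
import numpy as np, cv2
from plant import readout, read_camera, get_calibration
def rays(cal,px):
    f=192/np.tan(np.radians(cal['fovy'])/2); K=np.array([[f,0,cal['cx']],[0,f,cal['cy']],[0,0,1]])
    u=cv2.undistortPoints(np.array(px,float).reshape(-1,1,2),K,np.array(cal['dist_coeffs'],float)).reshape(-1,2)
    P=np.array(cal['pose']); d=np.c_[u,np.ones(len(u))]@P[:3,:3].T
    return P[:3,3],d
def onplane(cal,px,z):
    o,d=rays(cal,px); return o+d*((z-o[2])/d[:,2])[:,None]
def proj(cal,pts):
    f=192/np.tan(np.radians(cal['fovy'])/2); K=np.array([[f,0,cal['cx']],[0,f,cal['cy']],[0,0,1]])
    W=np.linalg.inv(np.array(cal['pose'])); 
    return cv2.projectPoints(np.array(pts,float),cv2.Rodrigues(W[:3,:3])[0],W[:3,3],K,np.array(cal['dist_coeffs'],float))[0].reshape(-1,2)
E
python3 - <<'E'
from h import *
c=get_calibration('top')
a=lambda p:np.array(p)/1.5625
print('plate',onplane(c,a([[433,210],[533,225],[520,393],[412,383]]),.012).round(4).tolist())
print('tube near end top',onplane(c,a([[463,391],[477,393]]),.042).round(4).tolist(), 'jar',onplane(c,a([[313,258]]),.125).round(3), 'ft',onplane(c,a([[572,223],[560,368]]),.03).round(3),'ham',onplane(c,a([[612,500],[620,350]]),.02).round(3))
E
```

```text
plate [[0.7099, 0.0302, 0.012], [0.6807, -0.1407, 0.012], [0.3945, -0.1045, 0.012], [0.4142, 0.0724, 0.012]]
tube near end top [[0.3972, -0.0082, 0.042], [0.3936, -0.0305, 0.042]] jar [[0.599 0.223 0.125]] ft [[ 0.678 -0.204  0.03 ]
 [ 0.432 -0.169  0.03 ]] ham [[ 0.219 -0.245  0.02 ]
 [ 0.461 -0.273  0.02 ]]
```

```bash
python3 -m handwheel '[[2.5,4.3,0,-0.043,0],[2.5,4.3,0,-0.043,0],[2.5,4.3,0,-0.043,0],[2.5,4.3,0,-0.043,0],[2.5,4.3,0,-0.043,0],[2.5,4.3,0,-0.043,0],[2.5,4.3,0,-0.043,0],[2.5,4.3,0,-0.043,0],[2.5,4.3,0,-0.043,0],[2.5,4.3,0,-0.043,0]]' && python3 -m handwheel '[[2.5,4.3,0,-0.043,0],[2.5,4.3,0,-0.043,0],[0,0,0,0,0],[0,0,0,0,0]]'; python3 - <<'E'
from h import *
c=get_calibration('wrist'); np.save('w1.npy',np.array(c['pose']))
im=read_camera('wrist')[:,:,::-1]; cv2.imwrite('pics/w1.png',im); cv2.imwrite('pics/w1b.png',cv2.resize(im,(800,600),interpolation=cv2.INTER_CUBIC))
E
```

```text
t: 1.4
tool_pos: [0.4752, -0.1248, 0.4046]
orientation: [3.141, -0.075, -0.0]
force: [0.7, 0.1, -0.1]
opening: 0.0928
gripper_force: 0.0
t: 1.9
tool_pos: [0.5245, -0.0405, 0.4043]
orientation: [3.134, -0.206, -0.002]
force: [-0.2, 0.5, -0.7]
opening: 0.0927
gripper_force: 0.0
```

View pics/w1b.png

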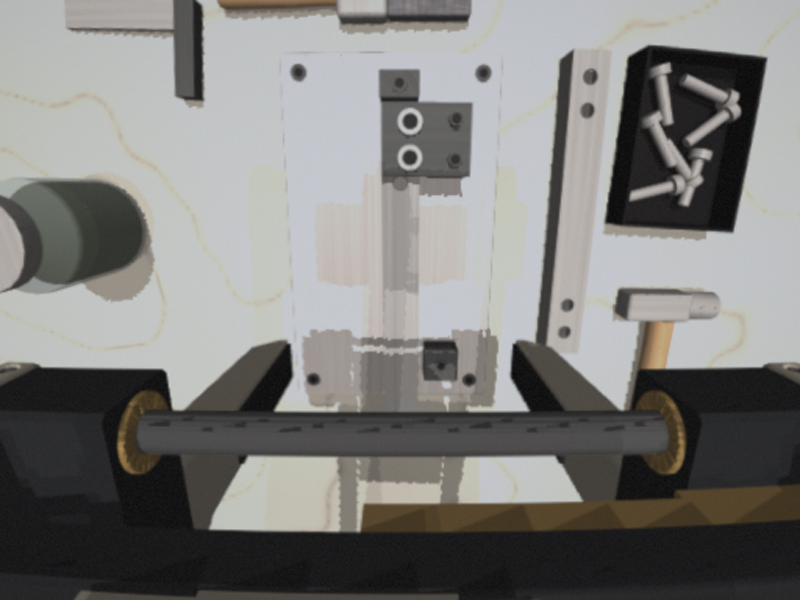

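Wrist view (800x600): the end stop's top is at (380-418, 70-98) and the bushing plate at (383-471, 103-176). Fence 2's top is at (425-457, 343-380). The tube runs from under the plate with edges at x≈383 and 419, and one hole shows at (400,184).

```bash
python3 - <<'E'
from h import *
c=get_calibration('wrist'); a=lambda p:np.array(p)/1.5625
def pr(n,px,z):
    P=onplane(c,a(px),z); print(n,(P[:,:2]*1000).round(1).tolist()); return P
B=pr('bush',[[383,103],[471,103],[470,176],[383,176]],.058)
F=pr('fence2 top',[[425,343],[457,343],[458,380],[427,380]],.036)
S=pr('stop top',[[380,70],[418,70],[418,98],[380,98]],.042)
T=pr('tube edges',[[383,200],[418,200],[384,320],[419,320]],.042)
h=pr('hole',[[400,184]],.042)
p=pr('plate screws',[[298,72],[483,72],[314,380],[470,380]],.012)
pr('plate corners',[[281,54],[501,54]],.012)
# jig fit: known points
J=np.array([[-6,104],[60,104],[60,52],[-6,52],[30,-95],[60,-95],[60,-125],[30,-125],[-8,130],[22,130],[-8,110],[22,110]])/1000
W=np.vstack([B,F,S[[0,1,3,2]]])[:,:2]
Jc=J-J.mean(0);Wc=W-W.mean(0)
th=np.arctan2((Jc[:,0]*Wc[:,1]-Jc[:,1]*Wc[:,0]).sum(),(Jc*Wc).sum())
R=np.array([[np.cos(th),-np.sin(th)],[np.sin(th),np.cos(th)]]); t=W.mean(0)-R@J.mean(0)
print('yaw',th,'+pi/2',th+np.pi/2,'t',t,'res mm',((W-(J@R.T+t))*1000).round(1).tolist())
inv=lambda P:((P[:,:2]-t)@R*1000).round(1).tolist()
print('tube in jig',inv(T),'hole',inv(h)); np.savez('jig.npz',th=th,t=t)
s=readout.read_state(); print(s['tool_pos'],s['orientation'])
E
```

```text
bush [[655.4, -45.3], [647.3, -108.3], [596.4, -102.7], [604.8, -38.2]]
fence2 top [[460.5, -54.0], [456.8, -81.9], [421.1, -79.4], [424.9, -51.7]]
stop top [[681.6, -46.1], [677.9, -74.2], [658.4, -71.8], [662.2, -43.4]]
tube edges [[587.0, -35.0], [583.4, -62.5], [488.1, -21.7], [484.2, -51.3]]
hole [[597.5, -50.0]]
plate screws [[697.0, 20.5], [677.1, -128.6], [427.4, 56.5], [407.6, -93.0]]
plate corners [[712.4, 31.8], [688.9, -144.3]]
yaw -1.7005923211687095 +pi/2 -0.12979599437381295 t [ 0.55325917 -0.03651558] res mm [[-1.8, -1.3], [-1.4, 1.1], [-0.7, 0.1], [-0.8, -0.9], [5.3, -0.0], [5.5, 1.8], [-0.4, 0.4], [-0.5, -1.6], [-1.6, -0.7], [-1.4, 0.9], [-1.2, -0.5], [-1.1, 0.8]]
tube in jig [[-5.9, 33.3], [21.9, 33.2], [-6.2, -66.5], [23.6, -66.6]] hole [[7.6, 45.6]]
[ 0.524362   -0.04096455  0.40444713] [ 3.13434349e+00 -2.07529007e-01 -1.04584924e-03]
```

```bash
python3 -m handwheel '[[-0.3,2.5,-3.5,0.002,0],[-0.3,2.6,-3.5,0,0],[0,0,-3,0,0],[0,0,0,0,0],[0,0,0,0,0]]'; python3 - <<'E'
from h import *
c=get_calibration('wrist'); np.save('w2.npy',np.array(c['pose']))
im=read_camera('wrist')[:,:,::-1]; cv2.imwrite('pics/w2.png',im); cv2.imwrite('pics/w2b.png',cv2.resize(im,(800,600),interpolation=cv2.INTER_CUBIC))
E
```

```text
t: 2.58
tool_pos: [0.519, 0.0096, 0.3061]
orientation: [3.135, -0.207, 0.002]
force: [0.3, 0.7, 0.8]
opening: 0.0927
gripper_force: 0.0
```

View pics/w2b.png

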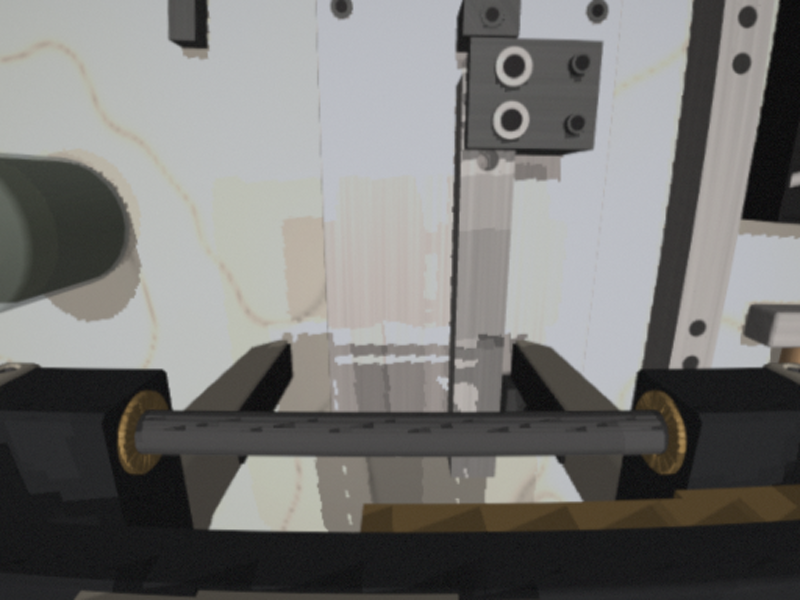

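Second view: the bushing plate corners are at (470,38), (603,42), (594,151) and (466,149). The tube hole is at (487,161), and the tube's top edges are at about (460,250) and (508,250).

```bash
python3 - <<'E'
from h import *
c=get_calibration('wrist'); a=lambda p:np.array(p)/1.5625
c1=dict(c);c1['pose']=np.load('w1.npy');c2=dict(c);c2['pose']=np.load('w2.npy')
z=np.load('jig.npz');th,t=float(z['th']),z['t'];R=np.array([[np.cos(th),-np.sin(th)],[np.sin(th),np.cos(th)]])
inv=lambda P:((P[:,:2]-t)@R*1000).round(1).tolist()
p1=a([[383,103],[471,103],[470,176],[383,176],[400,184]]);p2=a([[470,38],[603,42],[594,151],[466,149],[487,161]])
o1,d1=rays(c1,p1);o2,d2=rays(c2,p2)
for u,v in zip(d1,d2):
    s=np.linalg.lstsq(np.c_[u,-v],o2-o1,rcond=None)[0]; P=(o1+s[0]*u+o2+s[1]*v)/2; print((P*1000).round(1),inv(P[None]),'gap',np.linalg.norm(o1+s[0]*u-o2-s[1]*v)*1000)
# tube edges: width and height from edge-lines: lateral jig x vs z in both views
for z_ in (.036,.042,.048):
    print(z_,inv(onplane(c1,a([[383,250],[418.5,250]]),z_)),inv(onplane(c2,a([[460,250],[508,250]]),z_)))
print(inv(onplane(c2,p2[4:],.042)))
E
```

```text
[657.3 -44.1  53.3] [[-6.0, 104.1]] gap 2.2404105774746617
[ 646.8 -107.    61.6] [[57.8, 101.9]] gap 0.12181954314601881
[ 596.2 -102.1   57.7] [[59.5, 51.0]] gap 0.6108920212549676
[605.3 -37.1  47.7] [[-6.1, 51.7]] gap 0.43528074822777896
[597.8 -49.3  40.5] [[6.9, 45.9]] gap 0.6471323261992542
0.036 [[-7.1, -7.5], [22.3, -7.5]] [[-6.1, -4.6], [22.7, -4.5]]
0.042 [[-6.9, -6.7], [22.1, -6.7]] [[-6.9, -3.7], [21.2, -3.7]]
0.048 [[-6.6, -5.8], [21.8, -5.8]] [[-7.8, -2.9], [19.7, -2.8]]
[[6.6, 46.1]]
```

```bash
python3 -m handwheel '[[0,-2.5,-1,0,0],[0,-2.5,-3,0,0],[0,0,-3.2,0,0],[0,0,-3.2,0,0],[0,0,0,0,0],[0,0,0,0,0]]' && python3 -m handwheel '[[0,0,0,0,1],[0,0,0,0,1],[0,0,0,0,1],[0,0,0,0,1],[0,0,0,0,1],[0,0,0,0,1]]' 40
```

```text
t: 3.38
tool_pos: [0.5195, -0.0398, 0.2023]
orientation: [3.135, -0.205, 0.003]
force: [-0.2, 0.1, 0.4]
opening: 0.093
gripper_force: 0.0
t: 4.12
tool_pos: [0.5187, -0.0393, 0.2007]
orientation: [-3.135, 0.204, 0.0]
force: [0.1, 0.3, -0.3]
opening: 0.0375
gripper_force: 0.0
```

```bash
python3 -m handwheel '[[0,0,0,0,1],[0,0,0,0,1],[0,0,0,0,1],[0,0,0.15,0,1],[0,0,0,0,1]]' 40 && python3 -m handwheel '[[-1,0.13,0,0,1],[-2,0.26,0,0,1],[-2,0.26,0,0,1],[-1.5,0.2,0,0,1],[0,0,0,0,1]]'
```

```text
t: 4.75
tool_pos: [0.5184, -0.0393, 0.2019]
orientation: [-3.135, 0.204, 0.001]
force: [1.0, 0.4, -4.8]
opening: 0.0298
gripper_force: 40.0
t: 5.38
tool_pos: [0.4604, -0.0319, 0.2053]
orientation: [3.133, -0.203, 0.046]
force: [58.8, -7.6, -52.0]
opening: 0.0301
gripper_force: 68.6
```

```bash
python3 - <<'E'
from h import *
s=readout.read_state(); print(s['tool_pos'],s['orientation'],s['force'],s['wrist_torque'],s['opening'],s['gripper_force'])
im=read_camera('wrist')[:,:,::-1]; cv2.imwrite('pics/w3.png',im); cv2.imwrite('pics/w3b.png',cv2.resize(im,(800,600),interpolation=cv2.INTER_CUBIC))
E
```

```text
[ 0.46042072 -0.03189564  0.20533169] [ 3.1325453  -0.20289671  0.04587246] [ 58.81150405  -7.5666974  -52.01148162] [ -0.20479495 -10.49122329   1.48040577] 0.030093704888508994 68.6296672001481
```

View pics/w3b.png

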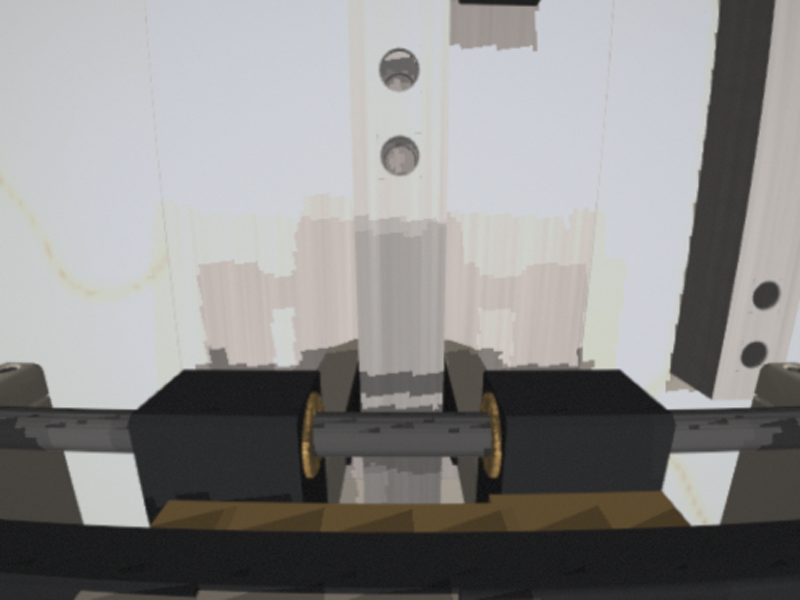

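The tube is out from under the plate and both holes show at (399,70) and (399,156). The rear finger has met the second fence block, so I'll back off 1 cm, then lift.

```bash
python3 -m handwheel '[[0.4,-0.05,0,0,1],[0.4,-0.05,0,0,1],[0.2,-0.03,0,0,1],[0,0,0,0,1]]' 50
```

```text
t: 5.92
tool_pos: [0.4652, -0.0325, 0.204]
orientation: [3.134, -0.204, 0.01]
force: [7.2, -0.5, 1.2]
opening: 0.03
gripper_force: 53.7
```

```bash
python3 -m handwheel '[[0.3,-0.04,0,0,1],[0,0,0,0,1],[0,0,1,0,1],[0,0,2,0,1],[0,0,0,0,1]]' ; python3 - <<'E'
from h import *
c=get_calibration('wrist');s=readout.read_state();print(s['wrist_torque'])
im=read_camera('wrist')[:,:,::-1]; cv2.imwrite('pics/w4.png',im); cv2.imwrite('pics/w4b.png',cv2.resize(im,(800,600),interpolation=cv2.INTER_CUBIC))
im=read_camera('scene')[:,:,::-1]; cv2.imwrite('pics/s4b.png',cv2.resize(im[130:330,100:366],(800,600),interpolation=cv2.INTER_CUBIC))
E
```

```text
t: 6.55
tool_pos: [0.467, -0.0326, 0.2331]
orientation: [3.135, -0.204, 0.003]
force: [0.0, -0.1, -4.7]
opening: 0.0296
gripper_force: 50.0
[-0.00721237 -0.04981984  0.02112197]
```

View pics/s4b.png

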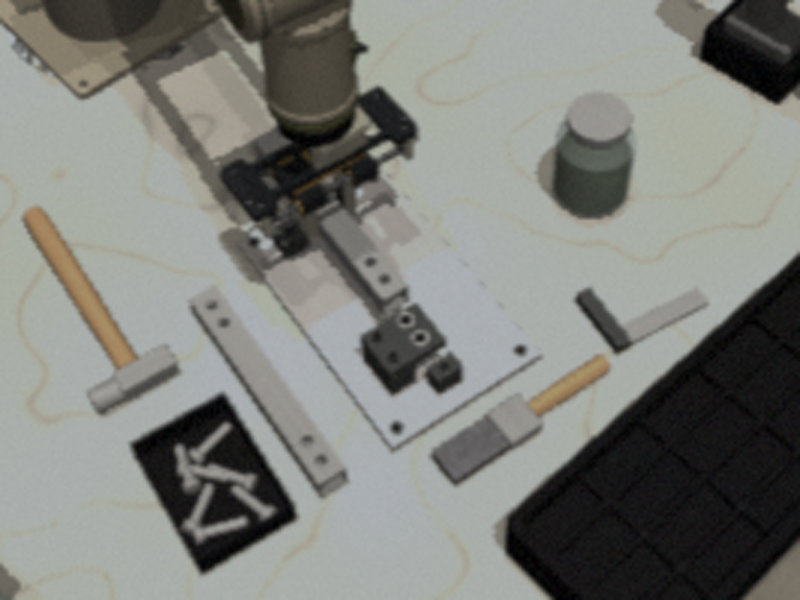

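Scene crop: the tube is held level above the plate, and its drilled end at (390,280) is clear of the bushing plate. Next I'll measure how it sits in the grip from the two holes.

```bash
python3 - <<'E'
from h import *
c=get_calibration('wrist');s=readout.read_state();tp=np.array(s['tool_pos'])
im=cv2.imread('pics/w4.png');g=cv2.cvtColor(im,cv2.COLOR_BGR2GRAY)
_,m=cv2.threshold(g,120,255,cv2.THRESH_BINARY_INV)
cs,_=cv2.findContours(m[:235],cv2.RETR_LIST,cv2.CHAIN_APPROX_NONE)
for k in cs:
    x,y,w,h=cv2.boundingRect(k)
    if 8<w<40 and 8<h<40: print((x,y,w,h),x+w/2,cv2.contourArea(k))
p=[]
ci=cv2.HoughCircles(cv2.medianBlur(g,3)[:200,200:312],cv2.HOUGH_GRADIENT,1,20,param1=80,param2=12,minRadius=7,maxRadius=20)
print(ci)
yaw=2*np.arctan2(s['orientation'][1],s['orientation'][0]);ex=np.array([np.cos(yaw),np.sin(yaw)]);ey=np.array([np.sin(yaw),-np.cos(yaw)])
if ci is not None:
    P=onplane(c,ci[0][:,:2]+[200,0],tp[2]-.1887+.03)
    d=P[:,:2]-tp[:2]; print('tool x,y mm',(d@np.c_[ex,ey]*1000).round(1),'yaw',yaw)
E
```

```text
(446, 208, 15, 14) 453.5 142.5
(452, 175, 15, 15) 459.5 155.5
(497, 165, 15, 33) 504.5 338.0
(246, 88, 23, 18) 257.5 124.0
(246, 32, 24, 22) 258.0 235.5
[[[57.5 44.5 13.1]
  [57.5 99.5 12.1]]]
tool x,y mm [[105.8   0.3]
 [ 80.7   0.3]] yaw 6.153002979579713
```

View pics/w4b.png

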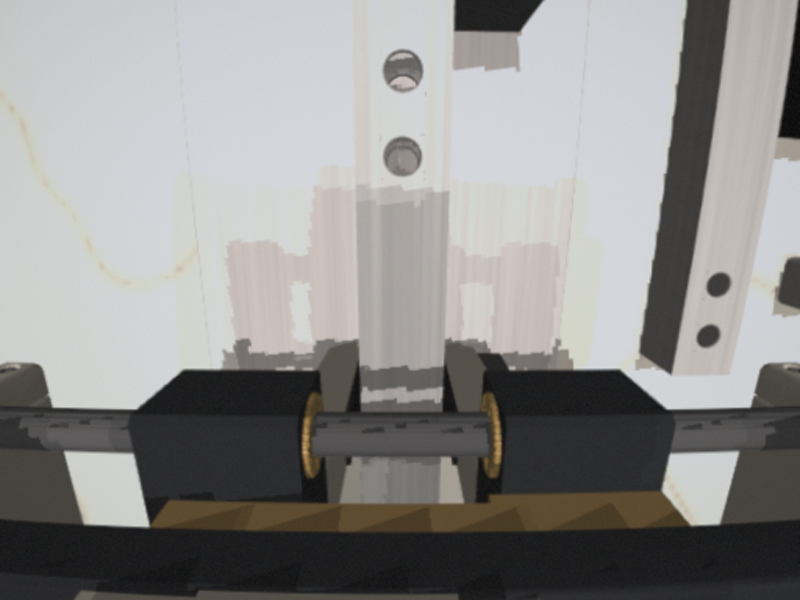

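The holes are 25.1 mm apart at the assumed height, so the tube is level. The tool is within 1 mm of the tube's middle. Next I'll lift and turn it by π.

```bash
python3 -m handwheel '[[0,0,3,0,1],[0,0,4,0,1],[0,0,4,0,1],[0,0,1,0.09,1],[0,0,0,0.18,1],[0,0,0,0.18,1],[0,0,0,0.18,1],[0,0,0,0.18,1],[0,0,0,0.18,1],[0,0,0,0.18,1]]' && python3 -m handwheel '[[0,0,0,0.18,1],[0,0,0,0.18,1],[0,0,0,0.18,1],[0,0,0,0.18,1],[0,0,0,0.18,1],[0,0,0,0.18,1],[0,0,0,0.18,1],[0,0,0,0.18,1],[0,0,0,0.18,1],[0,0,0,0.18,1]]' && python3 -m handwheel '[[1,0.5,0,0.172,1],[2,1,0,0,1],[2,1,0,0,1],[1,0.6,0,0,1],[0,0,0,0,1],[0,0,0,0,1]]'; python3 -c "
from plant import readout;import numpy as np
s=readout.read_state();print(s['q'],2*np.arctan2(s['orientation'][1],s['orientation'][0]),s['tool_pos'],s['orientation'])"
```

```text
t: 7.9
tool_pos: [0.4662, -0.0324, 0.3505]
orientation: [-2.72, -1.568, 0.003]
force: [-0.4, -0.4, -3.5]
opening: 0.0296
gripper_force: 50.0
t: 9.15
tool_pos: [0.4662, -0.0325, 0.3505]
orientation: [-0.463, -3.104, -0.0]
force: [-0.1, -0.7, -3.6]
opening: 0.0299
gripper_force: 50.0
t: 9.9
tool_pos: [0.5262, -0.0017, 0.3517]
orientation: [-0.204, -3.134, 0.0]
force: [-0.2, -0.3, -3.3]
opening: 0.0297
gripper_force: 50.0
[-1.00688713e-01 -3.79220416e-02  1.75920767e+00 -2.36003728e-04
  1.42159809e+00 -1.54161363e+00] -3.2714288319501694 [ 0.52615924 -0.00174231  0.35170722] [-2.03718728e-01 -3.13367921e+00  2.93712068e-04]
```

```bash
python3 -m handwheel '[[0,0,-3,0,1],[0,0,-4,0,1],[0,0,-4,0,1],[0,0,-2.5,0,1],[0,0,-1,0,1],[0,0,0,0,1],[0,0,0,0,1]]'; python3 - <<'E'
from h import *
s=readout.read_state();tp=np.array(s['tool_pos']);c=get_calibration('wrist')
im=read_camera('wrist')[:,:,::-1]; cv2.imwrite('pics/w5.png',im);cv2.imwrite('pics/w5b.png',cv2.resize(im,(800,600),interpolation=cv2.INTER_CUBIC))
g=cv2.cvtColor(np.ascontiguousarray(im),cv2.COLOR_BGR2GRAY)
ci=cv2.HoughCircles(cv2.medianBlur(g,3)[:200,200:312],cv2.HOUGH_GRADIENT,1,20,param1=80,param2=12,minRadius=7,maxRadius=20)
yaw=2*np.arctan2(s['orientation'][1],s['orientation'][0]);ex=np.array([np.cos(yaw),np.sin(yaw)]);ey=np.array([np.sin(yaw),-np.cos(yaw)])
if ci is not None:
    P=onplane(c,ci[0][:,:2]+[200,0],tp[2]-.1887+.03);d=P[:,:2]-tp[:2]; print('tool x,y mm',(d@np.c_[ex,ey]*1000).round(1),'yaw',yaw)
z=np.load('jig.npz');th,t=float(z['th']),z['t'];R=np.array([[np.cos(th),-np.sin(th)],[np.sin(th),np.cos(th)]])
print('tool in jig',(tp[:2]-t)@R*1000)
E
```

```text
t: 10.78
tool_pos: [0.5274, -0.0017, 0.2088]
orientation: [0.204, 3.132, -0.0]
force: [0.2, -0.8, -3.6]
opening: 0.0295
gripper_force: 50.0
tool x,y mm [[104.5   0.5]
 [ 79.5   0.5]] yaw 3.011717847955302
tool in jig [-31.16487333 -30.10349191]
```

View pics/w5b.png

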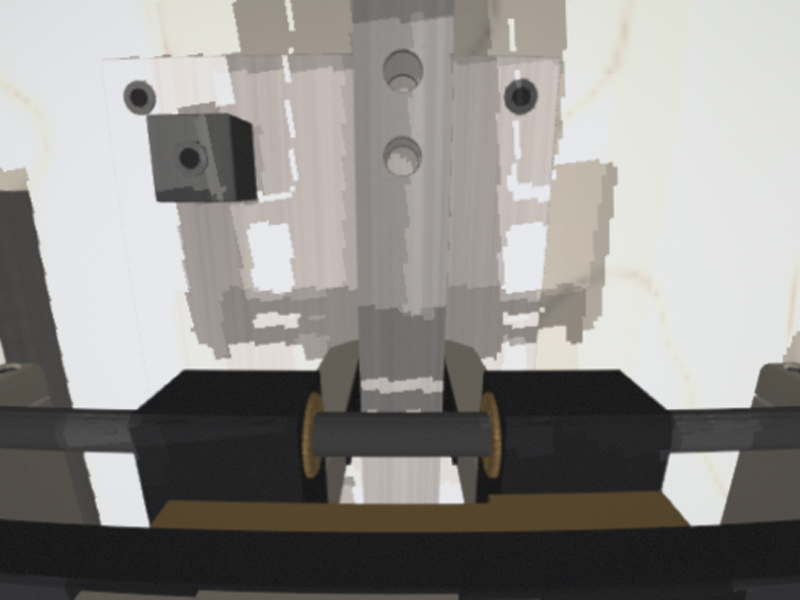

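The drilled end now faces the robot with the holes up at (402,72) and (402,156). The tube is parallel to fence block 2 at (200,158) and over the bare part of the plate. Next I'll lower it to contact.

```bash
python3 -m handwheel '[[0,0,-0.5,0,1],[0,0,-0.2,0,1],[0,0,-0.1,0,1],[0,0,0,0,1]]'; python3 -m handwheel '[[0,0,-0.1,0,1],[0,0,0,0,1]]'
```

```text
t: 11.32
tool_pos: [0.5269, -0.0015, 0.2007]
orientation: [0.203, 3.135, -0.0]
force: [-7.8, 0.0, 11.3]
opening: 0.0298
gripper_force: 50.0
t: 11.58
tool_pos: [0.527, -0.0015, 0.2006]
orientation: [-0.203, -3.135, 0.0]
force: [-13.2, 0.5, 22.5]
opening: 0.0298
gripper_force: 50.0
```

```bash
python3 -m handwheel '[[0,0,0.12,0,1],[-0.13,-1,0,0,1],[-0.13,-1,0,0,1],[-0.13,-1,0,0,1],[-0.13,-1,0,0,1],[0,0,0,0,1],[0,0,0,0,1]]'
```

```text
t: 12.45
tool_pos: [0.5223, -0.042, 0.2007]
orientation: [0.204, 3.133, -0.002]
force: [-0.6, -2.7, 6.0]
opening: 0.0297
gripper_force: 50.0
```

```bash
python3 -m handwheel '[[0.6,-0.08,0,0,1],[0.6,-0.08,0,0,1],[0,0,0,0,1]]'; python3 -m handwheel '[[-0.05,-0.4,0,0,1],[-0.01,-0.1,0,0,1],[0,0,0,0,1]]';  python3 -m handwheel '[[-0.01,-0.1,0,0,1],[0,0,0,0,1]]'
```

```text
t: 12.82
tool_pos: [0.5333, -0.043, 0.2006]
orientation: [-0.203, -3.133, 0.0]
force: [-12.9, 1.5, 18.0]
opening: 0.0296
gripper_force: 50.0
t: 13.2
tool_pos: [0.5335, -0.047, 0.2007]
orientation: [0.203, 3.134, 0.003]
force: [-2.6, 7.7, 9.3]
opening: 0.0295
gripper_force: 50.0
t: 13.45
tool_pos: [0.5335, -0.0477, 0.2007]
orientation: [0.203, 3.133, 0.004]
force: [-1.1, 10.1, 9.6]
opening: 0.0298
gripper_force: 50.0
```

```bash
python3 -m handwheel '[[-0.02,-0.15,0,0,1],[0,0,0,0,1]]'; python3 -m handwheel '[[0.3,-0.04,0,0,1],[0.1,-0.01,0,0,1],[0,0,0,0,1]]';  python3 -m handwheel '[[0.15,-0.02,0,0,1],[0,0,0,0,1],[0,0,0,0,1]]'
```

```text
t: 13.7
tool_pos: [0.5334, -0.0481, 0.2007]
orientation: [0.203, 3.133, 0.007]
force: [0.4, 18.0, 9.6]
opening: 0.0293
gripper_force: 50.0
t: 14.08
tool_pos: [0.5351, -0.0482, 0.2006]
orientation: [-0.201, -3.128, -0.008]
force: [-23.6, 19.6, 30.5]
opening: 0.0298
gripper_force: 50.0
t: 14.45
tool_pos: [0.5359, -0.0484, 0.2005]
orientation: [-0.202, -3.126, -0.008]
force: [-28.9, 18.9, 35.8]
opening: 0.0299
gripper_force: 50.0
```

```bash
python3 -m handwheel '[[0,0,0.15,0,1],[0,0,0.1,0,1],[0,0,0,0,1]]'; python3 -m handwheel '[[0.15,-0.02,0,0,1],[0,0,0,0,1],[0,0,0,0,1]]';  python3 -m handwheel '[[0.1,-0.02,0,0,1],[0,0,0,0,1],[0,0,0,0,1]]'
```

```text
t: 14.82
tool_pos: [0.5357, -0.0484, 0.2005]
orientation: [-0.202, -3.127, -0.008]
force: [-14.5, 16.9, 9.6]
opening: 0.0296
gripper_force: 50.0
t: 15.2
tool_pos: [0.5365, -0.0484, 0.2005]
orientation: [-0.201, -3.124, -0.008]
force: [-21.9, 18.0, 17.0]
opening: 0.0298
gripper_force: 50.0
t: 15.58
tool_pos: [0.5373, -0.0486, 0.2005]
orientation: [-0.201, -3.123, -0.008]
force: [-24.2, 18.2, 19.3]
opening: 0.0297
gripper_force: 50.0
```

```bash
python3 -m handwheel '[[0.1,-0.02,0.1,0,1],[0,0,0,0,1],[0,0,0,0,1]]'; python3 -m handwheel '[[0.15,-0.02,0.05,0,1],[0,0,0,0,1],[0,0,0,0,1]]';  python3 -m handwheel '[[0.15,-0.02,0.05,0,1],[0,0,0,0,1],[0,0,0,0,1]]'
```

```text
t: 15.95
tool_pos: [0.5386, -0.0488, 0.2006]
orientation: [-0.202, -3.124, -0.009]
force: [-15.3, 17.4, 6.1]
opening: 0.0295
gripper_force: 50.0
t: 16.32
tool_pos: [0.5392, -0.0488, 0.2005]
orientation: [-0.201, -3.121, -0.009]
force: [-22.1, 18.4, 9.6]
opening: 0.0298
gripper_force: 50.0
t: 16.7
tool_pos: [0.5399, -0.0489, 0.2005]
orientation: [-0.201, -3.119, -0.009]
force: [-24.6, 19.0, 9.9]
opening: 0.0297
gripper_force: 50.0
```

```bash
python3 -m handwheel '[[0.15,-0.05,0,0,1],[0,0,0,0,1],[0,0,0,0,1]]' 60; python3 - <<'E'
from h import *
s=readout.read_state();tp=np.array(s['tool_pos']);c=get_calibration('wrist')
im=np.ascontiguousarray(read_camera('wrist')[:,:,::-1]); cv2.imwrite('pics/w6.png',im);cv2.imwrite('pics/w6b.png',cv2.resize(im,(800,600),interpolation=cv2.INTER_CUBIC))
im2=read_camera('scene')[:,:,::-1]; cv2.imwrite('pics/s6.png',im2)
g=cv2.cvtColor(im,cv2.COLOR_BGR2GRAY)
ci=cv2.HoughCircles(cv2.medianBlur(g,3)[:200,200:312],cv2.HOUGH_GRADIENT,1,20,param1=80,param2=12,minRadius=7,maxRadius=20)
z=np.load('jig.npz');th,t=float(z['th']),z['t'];R=np.array([[np.cos(th),-np.sin(th)],[np.sin(th),np.cos(th)]])
px=ci[0][:,:2]+[200,0];P=onplane(c,px,.042);print(px,'holes jig',(P[:,:2]-t)@R*1000)
print(np.round(c['pose'],4).tolist(),s['wrist_torque'])
E
```

```text
t: 17.08
tool_pos: [0.5407, -0.0491, 0.2004]
orientation: [-0.201, -3.116, -0.01]
force: [-31.3, 20.6, 16.5]
opening: 0.0294
gripper_force: 60.0
[[258.5  96.5]
 [257.5  42.5]] holes jig [[  12.34497901  -95.37343452]
 [  12.89985378 -120.28843763]]
[[0.1276, 0.964, 0.2334, 0.4712], [0.9918, -0.1252, -0.0252, -0.0399], [0.0049, 0.2347, -0.972, 0.1823], [0.0, 0.0, 0.0, 1.0]] [ 3.24691393  4.64000321 -0.16678845]
```

View pics/w6b.png

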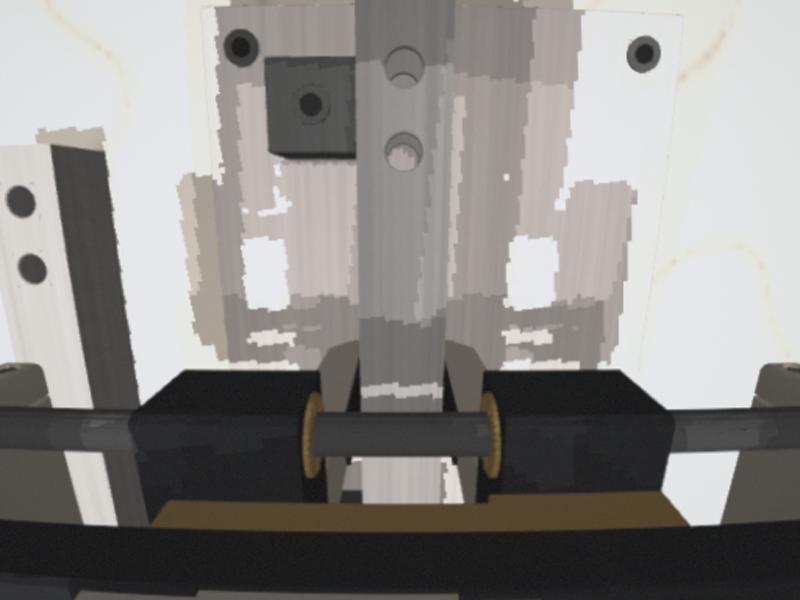

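The holes measure at jig y = -95.4 and -120.3, against -95 and -120 for home, so the end is butted. The tube touches fence block 2 at (355,105). I'll firm up the side push slightly and check the far end.

```bash
python3 -m handwheel '[[0,-0.1,0.05,0,1],[0.05,-0.05,0,0,1],[0,0,0,0,1],[0,0,0,0,1],[0,0,0,0,1]]' 60; python3 - <<'E'
from h import *
s=readout.read_state();print(s['wrist_torque'],s['tool_pos'])
im=np.ascontiguousarray(read_camera('top')[:,:,::-1]);a=cv2.resize(im[115:265,250:450],(480,360),interpolation=cv2.INTER_CUBIC)
im2=read_camera('scene')[:,:,::-1];b=cv2.resize(im2[180:290,170:300],(320,271),interpolation=cv2.INTER_CUBIC)
o=np.zeros((360,800,3),np.uint8);o[:,:480]=a;o[:271,480:]=b;cv2.imwrite('pics/f7.png',o)
E
```

```text
t: 17.8
tool_pos: [0.5409, -0.0495, 0.2004]
orientation: [-0.2, -3.115, -0.013]
force: [-32.4, 27.0, 15.1]
opening: 0.0295
gripper_force: 60.0
[ 4.18435631  4.67322422 -0.08181204] [ 0.54088602 -0.04950924  0.20037825]
```

View pics/f7.png

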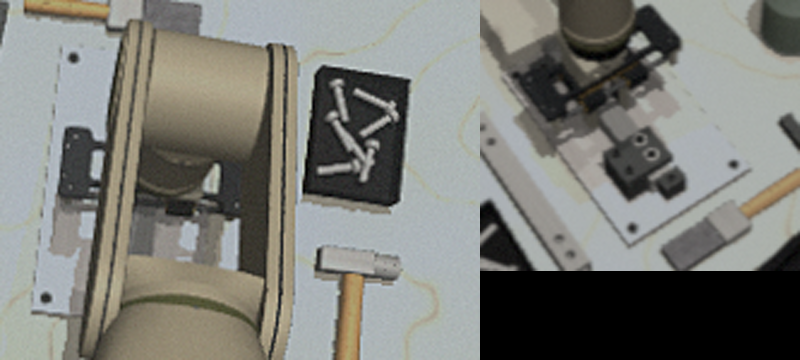

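```bash
python3 -m handwheel '[[0,0,0.07,0,1],[0.05,-0.1,0,0,1],[0,0,0,0,1],[0,0,0,0,1],[0,0,0,0,1],[0,0,0,0,1]]' 60
```

```text
t: 18.65
tool_pos: [0.5411, -0.0498, 0.2004]
orientation: [-0.2, -3.114, -0.015]
force: [-29.6, 31.6, 11.7]
opening: 0.0295
gripper_force: 60.0
```

```bash
python3 -c "
from plant import job;print(job.close_job())"
```

```text
the job is handed in; nothing more can be done
None
```

The tube is turned end for end, holes still up, and I handed the job in at about 19 s still gripping it: undrilled end against the end stop (about 33 N arm push) and side against the fence (about 27 N), though the far end under the bushing plate was only seen in a coarse scene-camera crop. While drawing it out, a finger knocked the second fence block (wrist force about 79 N, limit 120) and I backed off.

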